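Close up a tube amplifier on the service turntable

ROBOT

A 6-joint arm with a two-finger parallel gripper is mounted at the origin on the work surface. World frame = base frame: x ahead of the robot, y to its left, z up, the work surface at z = 0. Lengths are in m, angles in rad, forces in N, time in s.
With the tool pointing down it reaches from about 0.275 to 1 m from the base axis. Payload 8.4 kg.
Tool frame: the origin (TCP) lies on the centre line of the jaws, within the pads' length; the fingertips stand 17 mm ahead of it and the grasp point (between the pads) lies 2 mm behind it (bot.tcp_to_tips is the z of the fingertips in the tool frame, in m); z points along the fingers, y is the line along which they close (so a half turn about z gives the same grasp; the last joint's range is limited). The gripper opens to 85 mm and grips with 20 to 120 N. Pads are 22 mm wide; open, the fingers measure 114 mm over their backs; the gripper's body (76 mm by 85 mm) begins 54 mm behind the grasp point. The pads swing forward as they close: fully open they stand 13 mm farther back than shut.
Start: joints at [-1.133, 0.353, 1.633, -0, 1.155, -0.002], TCP at [0.266, -0.566, 0.248] pointing down, gripper open.
Joint ranges: [-2.63, 2.63], [-0.92, 2.1], [0.06, 2.66], [-1.3, 4.44], [0, 2.69], [-3.02, 3.02]. Speed limits (rad/s): [2.22, 2.22, 2.79, 3.14, 3.14, 3.14].

INTERFACE

Orientations are given as a unit quaternion [x, y, z, w].
In Python, from workcell import bot, hand, kinematics, get_obs, vision, hand_in gives the robot as it stands. The module is installed in compiled form; this text tells all that it offers. Calls block until the motion is done:
- bot.reach(position, orientation): joint-space move of the TCP to a pose.
- bot.servo_line(position, ori=None, velocity=0.15): straight line of the TCP; ori=None keeps the orientation; velocity is the mean speed in m/s.
- bot.goto_joints(angles): joint-space move.
- hand.move_gripper(opening, strength=None): finger opening in m; strength is the grip in N (None keeps the last); returns when the fingers have stopped.
- bot.dwell(seconds).
- kinematics.solve_ik(position, orientation): joint angles nearest the present ones, or None.
- get_obs(): the state.
- vision.read_camera(name): name is "side" or "top"; returns a dict with "frame" (480x640x3 uint8, red, green, blue), "intrinsics" (3x3 intrinsics, pixels), "view" (4x4, takes a point from world to camera coordinates). Camera axes: x right, y down, z forward; pixel columns grow to the right and rows downward; lengths in m; the calibration is good to about 2 mm. A picture is of the moment at which its call begins. There is no depth.
A pose or a line that the arm cannot do raises bot.IKError and nothing moves.
- hand_in(): hands the job in; it is judged then, once.
The state is a dict: "time_s": time; "joint_pos": joint angles; "joint_vel": joint speeds; "joint_efforts": joint torques, N m; "position": TCP position; "orientation": TCP orientation; "wrist_force": force on the tool from outside, world axes, zero at the start; "ft_torque": the same for the moment, N m; "gripper_width": finger opening in m; "grip_force": force on a finger pad.
Only numpy, scipy, OpenCV 4.12 (cv2) and the standard library are available. Lean on these libraries where they do the work, as an engineer would, in place of code of your own. Each camera call takes 0.05 s, during which the arm holds its last target. There are 200 camera calls.

TASK

The tube amplifier on the service turntable has had its tubes checked from the side. Swing its hinged tube cage down and press it until its catches snap and it stays fully shut, and turn the amplifier so that its knobs face your side of the bench with the turntable clicked into its stop there. Never lean on the cage with more than about 40 N (4 kg), keep off the glass tubes, and leave the things lying around it where they are.

Things in the scene. Friction and masses are not known exactly. Their poses are not given: they have to be found in the camera images.
- stand: fixed base of the service turntable: dark steel disc 250 mm across on the bench, a flat pointer bar sticking out at the robot's side. Origin on the turning axis at bench height, z up; -x points along the pointer, towards the robot within 0.3 rad. On it turns a grey platter 280 mm across, its top 26 mm above the bench
- turntable (a joint): angle of platter and amplifier, rad, counter-clockwise seen from above; 0 = knobs over the pointer. Starts at 0.5 to 1.8. A spring ball makes a stop at each quarter turn (0, 1.57, ..): within 0.06 rad it pulls into the stop and centres when let go; elsewhere it stays where left (friction 0.15 N m). Entering or leaving a stop takes about 1.2 N m
- amp: amplifier fixed on the platter: steel chassis 240 (x) x 260 (y) mm, from 34 to 84 mm above the bench. Origin on the turning axis, 26 mm above the bench; -x is its front. Side faces (y = +-130 mm) are bare. Rear: two black transformer shells, x 26 to 112 mm, tops 164 mm above the bench. Catch posts 26 mm high on the chassis top at x = -72, y = +-107 mm, beside the cage's front corners
- amp_face (a point): middle of the outer face of the aluminium faceplate (amplifier x = -126 mm, 59 mm above the bench, axes as the amplifier: -x points out of the face). The plate is 264 mm wide and 54 mm high. Three black knobs at y = -60, 0 and +60 mm stick out 15 mm and are up to 34 mm across; the plate's ends are bare and good to push on
- cage (a joint): opening angle of the tube cage, rad: 0 = shut on a hard stop, 1.75 = fully open. Starts 0.9 to 1.7; the stiff hinge (0.28 N m) holds it where left. From 0.08 rad down two sprung roller catches at its front corners resist; unlatched it stays at 0.03 or more. Pressed hard enough it snaps to 0 and stays. At the front rail that takes 14 to 26 N (differs each time), more the nearer the hinge
- cage_hinge (a point): middle of the cage's hinge axis, carried by the amplifier at its x = +18 mm, 169 mm above the bench; axes as the amplifier, the axis runs along y. The cage is of grey bars: top grille 184 mm wide reaching 98 mm forward of the axis when shut, its top face 2 mm above the axis
- cage_lip (a point): middle of the top face of the cage's solid front rail (16 mm wide), 90 mm from the hinge axis; moves with the cage, z out of its top. From the rail hang a front grille 82 mm deep and side grilles, at right angles. Cage upright, the front grille points forward like an awning and can be pushed down from above if the push follows its arc; a straight-down push near the hinge jams
- tubes: seven fragile glass tubes on the chassis under the cage: four 29 mm wide and 71 mm high in a row at amplifier x = -14 mm, three 20 mm wide and 50 mm high at x = -53 mm. Origin on the turning axis at chassis top, 84 mm above the bench
- screwdriver: red-handled screwdriver, 200 mm long, 26 mm thick, lying flat, origin under its middle; bystander
- multimeter: black hand multimeter, 175 x 85 x 46 mm, lying flat, origin at the centre of its underside; bystander
- flux_tin: flat round brass and copper tin, 70 mm across, 24 mm high, origin at the centre of its underside; bystander
- solder_reel: reel of solder standing on its flange, 64 mm across, 40 mm high, origin at the centre of its underside; bystander

How it is judged:
At the end, for the whole second after the job is handed in: the cage is shut and held by its catches (cage joint under 0.02 rad), the turntable rests in its front stop with the knobs over the pointer (joint within 0.035 rad of 0), and each bystander lies within 20 mm of where it was (value of joint cage below 0.02 rad and value of joint turntable between -0.035 and 0.035 rad and velocity of joint turntable between -0.05 and 0.05 rad/s and distance of each of screwdriver, multimeter, flux_tin, solder_reel from where it was at the start of the episode below 0.02 m); the robot touches nothing.
It fails at once if the cage is loaded with more than 45 N by the robot (contact force between cage and the fingers above 45 N or contact force between cage and the arm above 45 N).
It fails at once if a glass tube is touched with more than 2 N (contact force between tubes and anything else above 2 N).
It fails at once if a bystander (screwdriver, multimeter, tin or reel) is moved more than 20 mm (distance of any of screwdriver, multimeter, flux_tin, solder_reel from where it was at the start of the episode above 0.02 m).
It also fails if it takes over 69 s, if anything falls off the work surface, if the arm or the gripper's body presses on something with over 40 N, if the wrist force passes 120 N, or if a joint passes its speed limit or range.

## Working session

There is one attempt and no reset: what is moved stays moved. The work goes in short steps, each a Python script; the robot and the scene stay as the last script left them, time stands still between calls to the robot, and variables do not carry over. Pictures are saved under pics/ and viewed, at most 10 in all, crops included, and the job is handed in when it is done.

```bash
mkdir -p pics; python3 - <<'E'
from workcell import bot, hand, kinematics, get_obs, vision
import cv2,numpy as np
for n in("top","side"):
    c=vision.read_camera(n); cv2.imwrite(f"pics/{n}0.png",c["frame"][:,:,::-1])
    print(n,np.round(c["intrinsics"],1).tolist(),np.round(c["view"],4).tolist())
o=get_obs(); print(o["time_s"],o["orientation"],o["wrist_force"])
E
```

```text
top [[483.6, 0.0, 320.3], [0.0, 483.6, 236.6], [0.0, 0.0, 1.0]] [[-0.0283, -0.9993, -0.0257, 0.0531], [-0.9855, 0.0322, -0.1663, 0.5407], [0.167, 0.0206, -0.9857, 1.0797], [0.0, 0.0, 0.0, 1.0]]
side [[555.0, 0.0, 323.8], [0.0, 555.0, 237.5], [0.0, 0.0, 1.0]] [[0.5259, 0.8505, -0.0, -0.2913], [0.7189, -0.4445, -0.5344, -0.277], [-0.4545, 0.281, -0.8453, 1.6186], [0.0, 0.0, 0.0, 1.0]]
0.1 [ 9.75921060e-01  2.18123058e-01 -1.41628001e-04 -6.29482782e-04] [0.54973431 0.26459148 0.78528681]
```

View pics/top0.png

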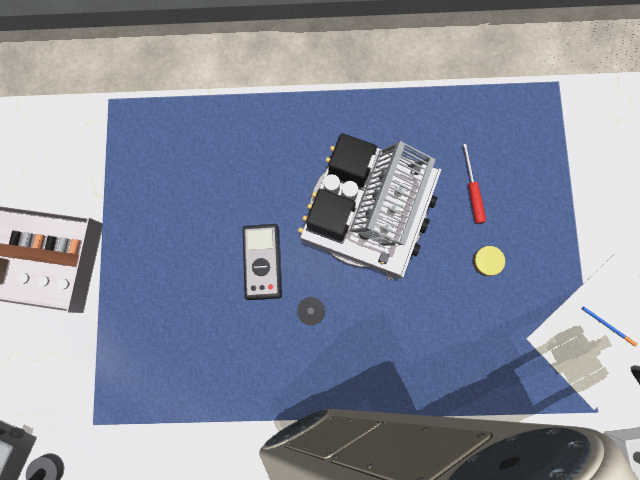

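View pics/side0.png

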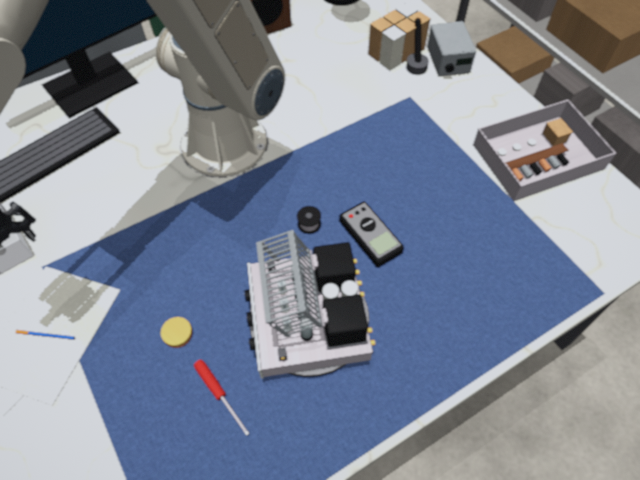

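The top view shows the amplifier around (370,205) with its knobs facing right at (433,202), (424,226) and (417,250), and the cage open and nearly upright. The multimeter is at (262,262), the reel at (311,311), the tin at (490,261) and the screwdriver at (473,185). I'll zoom in to get the corners.

```bash
python3 - <<'E'
import cv2
t=cv2.imread("pics/top0.png");s=cv2.imread("pics/side0.png")
cv2.imwrite("pics/topz.png",cv2.resize(t[125:285,285:465],(720,640))[:600]) 
cv2.imwrite("pics/topz.png",cv2.resize(t[130:280,285:465],None,fx=4,fy=4,interpolation=cv2.INTER_CUBIC))
cv2.imwrite("pics/sidez.png",cv2.resize(s[230:380,220:400],None,fx=4,fy=4,interpolation=cv2.INTER_CUBIC))
E
```

```text
(no output)
```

View pics/topz.png

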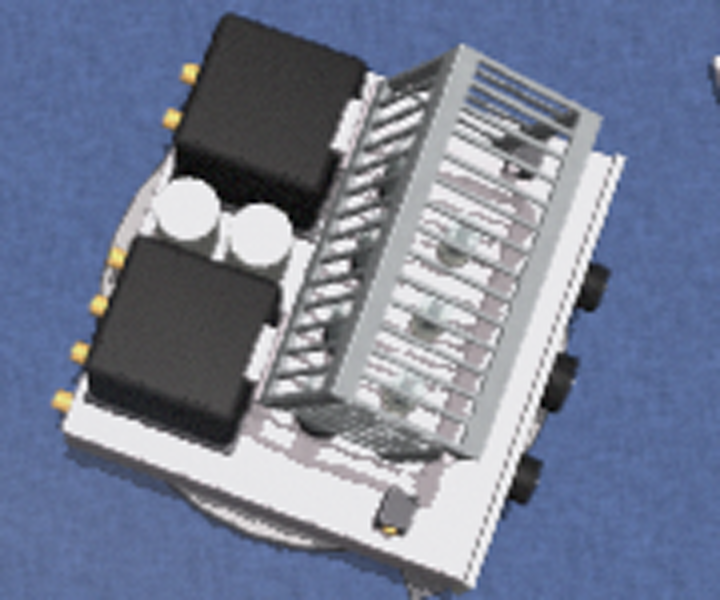

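View pics/sidez.png

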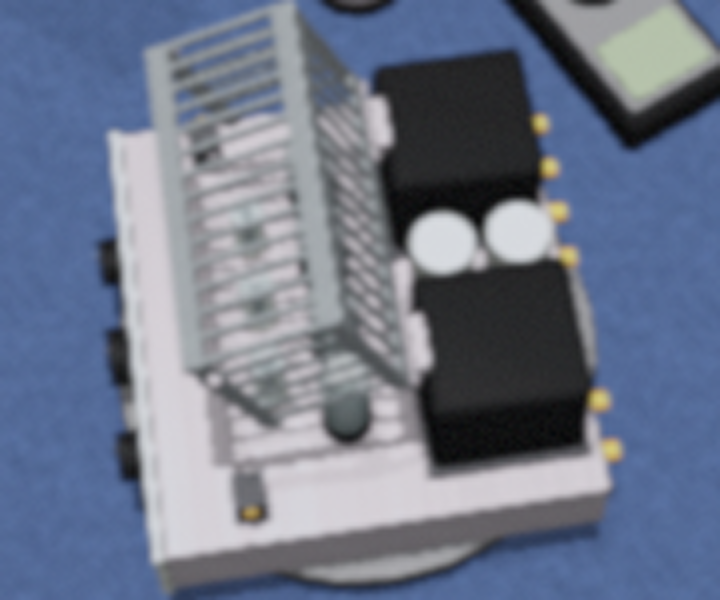

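The zooms show clean corners of the faceplate, the chassis, the cage rail and the awning's lower edge in both views. I'll triangulate those.

```bash
cat > h.py <<'E'
import numpy as np, cv2
K={'top':(483.6,320.3,236.6),'side':(555.,323.8,237.5)}
def P(c):
    return c["intrinsics"]@c["view"][:3]
def tri(ct,cs,a,b):
    X=cv2.triangulatePoints(P(ct),P(cs),np.float64(a).reshape(2,1),np.float64(b).reshape(2,1)); X=(X[:3]/X[3]).ravel()
    e=[np.linalg.norm((lambda q:q[:2]/q[2])(P(c)@np.r_[X,1])-p) for c,p in((ct,a),(cs,b))]
    return X,max(e)
def plane(c,px,z):
    R=c["view"][:3,:3];t=c["view"][:3,3];o=-R.T@t
    d=R.T@np.linalg.solve(c["intrinsics"],np.r_[px,1]); return o+d*(z-o[2])/d[2]
E
python3 - <<'E'
from h import *
from workcell import vision
ct=vision.read_camera("top");cs=vision.read_camera("side")
T=lambda p:(p[0]/4+285-.4,p[1]/4+130-.4); S=lambda p:(p[0]/4+220-.4,p[1]/4+230-.4)
pts={'faceN':((470,588),(112,133)),'faceF':((625,157),(160,560)),
'railF_front':((480,52),(330,350)),'railN_rear':((330,398),(293,5)),'railF':((470,48),(342,340)),'railN':((345,402),(284,5)),'awnF':((600,115),(195,372)),'awnN':((478,458),(150,48)),
'trA':((228,15),(583,375)),'canL':((188,208),(516,232)),'canR':((262,235),(442,243))}
for k,(a,b) in pts.items():
    X,e=tri(ct,cs,T(a),S(b)); print(k,X.round(4),round(e,2))
print('rear top',plane(ct,T((65,430)),.084),'rear side',plane(cs,S((608,487)),.084))
N=plane(ct,T((470,588)),.086);F=plane(ct,T((625,157)),.086);print('face top',N,F)
N=plane(cs,S((112,133)),.086);F=plane(cs,S((160,560)),.086);print('face side',N,F)
# bystanders
for n,px,z in(('tin',(490,261),.024),('reel',(311,311),.04)): print(n,plane(ct,px,z))
for px in((465,145),(472,183),(480,222)): print('screw',plane(ct,px,.013))
for px in((243,226),(277,224),(281,297),(247,299)): print('mm',plane(ct,px,.046))
# pointer: bright/dark below chassis at top px
print('ptr?',plane(ct,T((415,595)),.005))
t=ct["frame"][:,:,::-1]; cv2.imwrite("pics/ptr.png",cv2.resize(t[235:325,330:450],None,fx=6,fy=6,interpolation=cv2.INTER_CUBIC))
E
```

```text
faceN [ 0.4407 -0.1421  0.0808] 0.24
faceF [ 0.6848 -0.2421  0.0838] 1.04
railF_front [ 0.6924 -0.1368  0.242 ] 1.26
railN_rear [ 0.5192 -0.0555  0.2521] 0.71
railF [ 0.693  -0.1307  0.2473] 1.52
railN [ 0.5174 -0.0611  0.254 ] 1.49
awnF [ 0.6626 -0.1957  0.229 ] 1.6
awnN [ 0.4912 -0.1269  0.2319] 0.64
trA [ 0.7439 -0.0179  0.1697] 0.01
canL [0.6459 0.0066 0.1413] 0.09
canR [ 0.63   -0.0319  0.141 ] 0.42
rear top [0.53590437 0.07965307 0.084     ] rear side [ 0.77647205 -0.01729272  0.084     ]
face top [ 0.44006288 -0.14181541  0.086     ] [ 0.68306279 -0.24372153  0.086     ]
face side [ 0.44382581 -0.14260381  0.086     ] [ 0.68643463 -0.24070559  0.086     ]
tin [ 0.4751688  -0.35695834  0.024     ]
reel [0.3716586  0.06288566 0.04      ]
screw [ 0.7640934  -0.32439559  0.013     ]
screw [ 0.66725478 -0.33372194  0.013     ]
screw [ 0.57053933 -0.34496144  0.013     ]
mm [0.57318143 0.21725897 0.046     ]
mm [0.57529553 0.13726473 0.046     ]
mm [0.40512981 0.13037826 0.046     ]
mm [0.40287899 0.20834639 0.046     ]
ptr? [ 0.4434206  -0.12088938  0.005     ]
```

View pics/ptr.png

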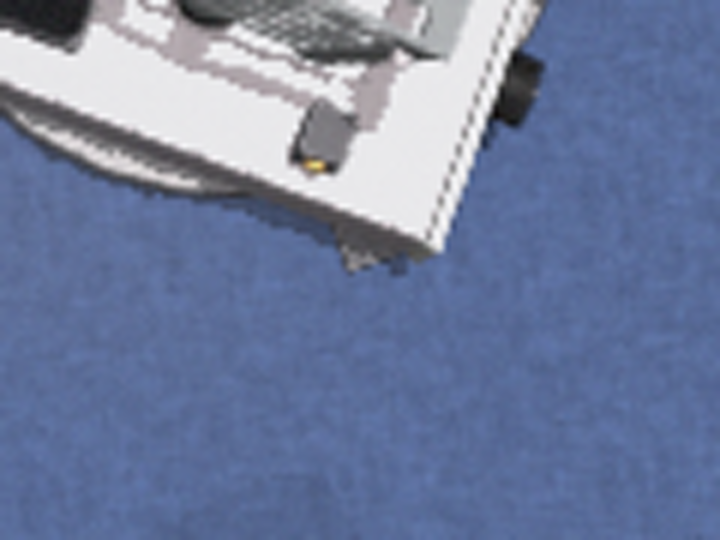

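Here is what I measured:

| Item | Value |
|---|---|
| Turning axis | about (0.611, -0.077) |
| Amplifier yaw | about 1.18 rad |
| Pointer direction | stand yaw about 0.16 rad |
| Turntable angle | about 1.0 rad |
| Cage angle | about 1.2 rad |

The crop shows the pointer tip at about (388,279). I'll shut the cage first, with the closed fingertips behind the rail following its arc.

```bash
cat >> h.py <<'E'
C=np.array([.6115,-.0765]); YAW=1.18
def q(psi): return [np.cos(psi/2),np.sin(psi/2),0.,0.]
def w(x,y,yaw=YAW):
    c,s=np.cos(yaw),np.sin(yaw); return C+[c*x-s*y,s*x+c*y]
def tcp(th,r,tips):  # front lower finger edge on the rail's top face at radius r
    x=.018-r*np.cos(th)+.002*np.sin(th)+.011; z=.169+r*np.sin(th)+.002*np.cos(th)
    return np.r_[w(x,0),z+tips]
E
python3 - <<'E'
from h import *
from workcell import bot, hand, kinematics, get_obs, vision
import cv2
print(bot.tcp_to_tips)
p=get_obs()["position"]
bot.servo_line([p[0],p[1],.42],velocity=.3)
hand.move_gripper(0.0); print(bot.tcp_to_tips,get_obs()["gripper_width"])
tips=bot.tcp_to_tips
s=tcp(1.5,.088,tips)
bot.reach([s[0],s[1],.40],q(YAW)); bot.servo_line(s,velocity=.2)
bot.dwell(.2); f0=np.array(get_obs()["wrist_force"])
for th in np.arange(1.42,.14,-.08):
    r=.088+.008*(1.42-th)/1.3
    bot.servo_line(tcp(th,r,tips),velocity=.06)
    f=np.array(get_obs()["wrist_force"])-f0
    print(round(th,2),f.round(1))
    if np.linalg.norm(f)>20: break
for n in("top","side"):
    c=vision.read_camera(n); cv2.imwrite(f"pics/{n}1.png",c["frame"][:,:,::-1])
t=cv2.imread("pics/top1.png");s=cv2.imread("pics/side1.png")
cv2.imwrite("pics/b1.png",np.hstack([cv2.resize(t[120:290,280:470],(400,358)),cv2.resize(s[220:390,210:400],(400,358))]))
print(get_obs()["time_s"],get_obs()["position"])
E
```

```text
0.017
0.017 0.0002697425517196099
1.42 [ 0.4 -0.9  0.5]
1.34 [-0.8 -1.2  0.1]
1.26 [-0.5  0.3  0.6]
1.18 [-0.8  0.2  1.3]
1.1 [-1.3 -0.5  1. ]
1.02 [ 0.4 -0.5  0.3]
0.94 [ 0.1 -0.5  0.9]
0.86 [ 0.7 -0.3  0.5]
0.78 [-0.3 -0.8  0.7]
0.7 [ 0.3 -0.9  1.1]
0.62 [-0.5 -0.4  0.3]
0.54 [ 0.5 -0.6  0.3]
0.46 [-0.5 -0.8 -0. ]
0.38 [-0.3 -0.5  0.2]
0.3 [-0.1 -0.2  1.1]
0.22 [-0.4 -0.1  0.5]
9.35 [ 0.58720117 -0.13537279  0.20866713]
```

View pics/b1.png

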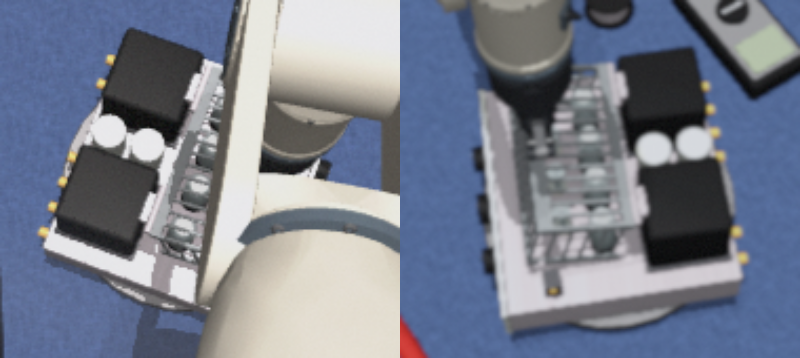

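The side crop (right) shows the fingers at about (540,130) over the cage front, but the cage state isn't clear. A closer look is needed.

```bash
python3 - <<'E'
import cv2
s=cv2.imread("pics/side1.png")
cv2.imwrite("pics/b1z.png",cv2.resize(s[240:370,230:360],None,fx=4.6,fy=4.6,interpolation=cv2.INTER_CUBIC))
E
```

```text
(no output)
```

View pics/b1z.png

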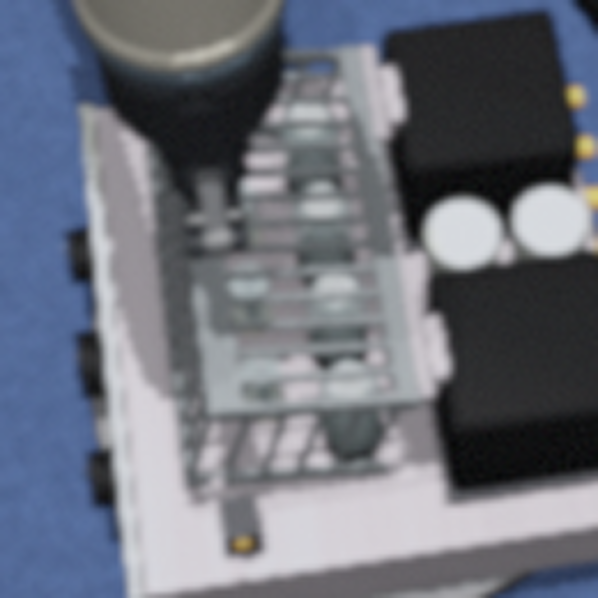

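The cage is nearly shut, with the fingertips on the rail at about (215,235). Next I'll press it down in small steps while watching the force.

```bash
python3 - <<'E'
from h import *
from workcell import bot, get_obs
tips=bot.tcp_to_tips
log=[];prev=0
th=.2
while th>-.03:
    th-=.02 if th>.1 else .005
    bot.servo_line(tcp(th,.096,tips),velocity=.02)
    o=get_obs(); fz=o["wrist_force"][2]; log.append((round(th,3),round(o["position"][2]-tips,4),round(fz,1)))
    if fz>31 or (prev>10 and fz<prev-6): break
    prev=fz
print(*log,sep="\n"); print(o["time_s"],o["wrist_force"])
E
```

```text
(0.18, np.float64(0.188), np.float64(-0.2))
(0.16, np.float64(0.1862), np.float64(0.2))
(0.14, np.float64(0.1843), np.float64(-0.7))
(0.12, np.float64(0.1823), np.float64(-0.0))
(0.1, np.float64(0.1804), np.float64(0.3))
(0.08, np.float64(0.1785), np.float64(-1.0))
(0.075, np.float64(0.1782), np.float64(0.1))
(0.07, np.float64(0.1777), np.float64(1.0))
(0.065, np.float64(0.1774), np.float64(2.2))
(0.06, np.float64(0.1772), np.float64(5.2))
(0.055, np.float64(0.177), np.float64(8.1))
(0.05, np.float64(0.1768), np.float64(9.8))
(0.045, np.float64(0.1767), np.float64(11.2))
(0.04, np.float64(0.1765), np.float64(12.5))
(0.035, np.float64(0.1763), np.float64(14.2))
(0.03, np.float64(0.1761), np.float64(15.6))
(0.025, np.float64(0.1759), np.float64(17.8))
(0.02, np.float64(0.1757), np.float64(19.6))
(0.015, np.float64(0.1754), np.float64(20.7))
(0.01, np.float64(0.1749), np.float64(21.1))
(0.005, np.float64(0.1743), np.float64(18.5))
(0.0, np.float64(0.173), np.float64(8.9))
14.9417 [ 1.15447834 -1.82803707  8.94452006]
```

The force dropped from 21 to 9 N, so the catches look snapped. I'll press a little more to confirm the hard stop, then retract and turn the amplifier by its face's near end.

```bash
python3 - <<'E'
from h import *
from workcell import bot, get_obs, vision
tips=bot.tcp_to_tips
th=0.
while th>-.08:
    th-=.005
    bot.servo_line(tcp(th,.096,tips),velocity=.02)
    o=get_obs(); fz=o["wrist_force"][2]; print(round(th,3),round(o["position"][2]-tips,4),round(fz,1))
    if fz>27: break
p=o["position"]; bot.servo_line([p[0],p[1],.27],velocity=.2)
# go to in front of the near end of the face
a=w(-.126-.011-.030,.116); 
bot.servo_line([a[0],a[1],.27],velocity=.25)
for n in("top","side"):
    c=vision.read_camera(n); cv2.imwrite(f"pics/{n}2.png",c["frame"][:,:,::-1])
t=cv2.imread("pics/top2.png");s=cv2.imread("pics/side2.png")
cv2.imwrite("pics/b2.png",np.hstack([cv2.resize(t[120:290,280:470],(400,358)),cv2.resize(s[220:390,210:400],(400,358))]))
print(get_obs()["time_s"],a,p)
E
```

```text
-0.005 0.171 4.8
-0.01 0.1709 8.9
-0.015 0.1709 12.5
-0.02 0.1708 15.6
-0.025 0.1707 17.6
-0.03 0.1708 20.8
-0.035 0.1707 22.7
-0.04 0.1706 25.4
-0.045 0.1706 28.8
18.65 [ 0.44063126 -0.18672192] [ 0.58848531 -0.13936845  0.18761006]
```

View pics/b2.png

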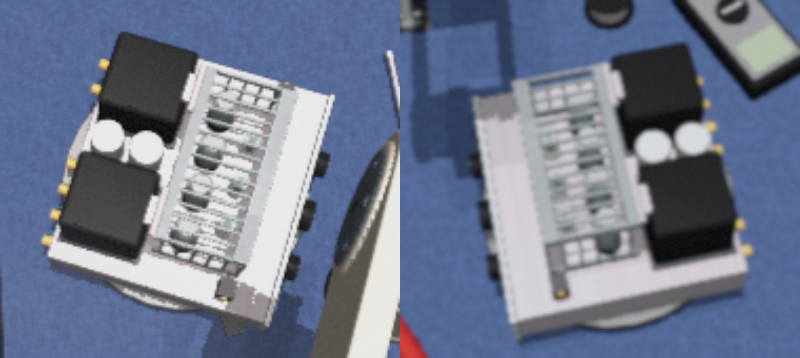

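The cage is shut flat, with the rail top at 0.171 m on its hard stop. I'll re-measure the yaw from the face corners at crop (332,96) and (265,325), and the pointer tip at crop (232,333).

```bash
python3 - <<'E'
from h import *
from workcell import vision, get_obs
ct=vision.read_camera("top");cs=vision.read_camera("side")
k=400/190; T=lambda p:(p[0]/k+280-.25,p[1]/k+120-.25); S=lambda p:((p[0]-400)/k+210-.25,p[1]/k+220-.25)
def rep(N,F):
    d=(F-N)[:2]; ay=-d/np.linalg.norm(d); yaw=np.arctan2(-ay[0],ay[1]); ax=np.array([ay[1],-ay[0]])
    print(N,F,'len',np.linalg.norm(d),'yaw',yaw,'C',(N+F)[:2]/2+.126*ax)
rep(plane(ct,T((266,326)),.086),plane(ct,T((333,96)),.086))
rep(plane(cs,S((473,96)),.086),plane(cs,S((517,334)),.086))
for p in((224,330),(241,336),(232,333)):print(plane(ct,T(p),.006))
print(get_obs()["position"])
t=ct["frame"][:,:,::-1]
cv2.imwrite("pics/p2.png",cv2.resize(t[180:300,330:450],None,fx=5,fy=5,interpolation=cv2.INTER_CUBIC))
E
```

```text
[ 0.44419864 -0.15084064  0.086     ] [ 0.69159882 -0.23765903  0.086     ] len 0.2621913033792187 yaw 1.2332995563921874 C [ 0.60962062 -0.07535793]
[ 0.4459024  -0.15205339  0.086     ] [ 0.70935442 -0.23948457  0.086     ] len 0.27758093932863737 yaw 1.2503655331449626 C [ 0.61731531 -0.0761824 ]
[ 0.44787845 -0.11580453  0.006     ]
[ 0.44055891 -0.13450238  0.006     ]
[ 0.44423315 -0.12459971  0.006     ]
[ 0.44170518 -0.1864144   0.26977474]
```

View pics/p2.png

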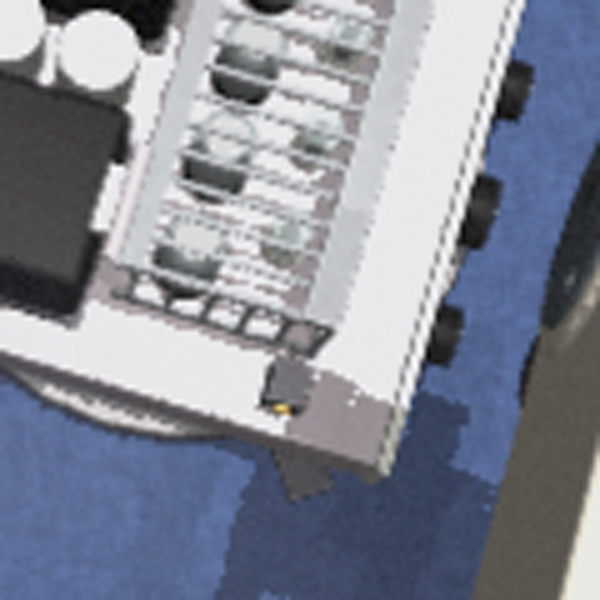

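The yaw is now about 1.235. The pointer's end runs from (388,280) to (396,277), which gives a stand yaw of about 0.29. I'll push the bare near end of the face clockwise to about 0.1 short of the stop, then look.

```bash
cat >> h.py <<'E'
C=np.array([.6115,-.076]); YAW=1.235
def push(yaw,gap=0.,z=.067): return np.r_[w(-.137-gap,.116,yaw),z]
E
python3 - <<'E'
from h import *
from workcell import bot, get_obs, vision
p=push(1.235,.03); bot.servo_line([p[0],p[1],.27],q(1.235),velocity=.2); bot.servo_line(p,velocity=.2)
bot.servo_line(push(1.235,.005),velocity=.06)
f0=np.array(get_obs()["wrist_force"])
for y in np.r_[np.arange(1.2,.45,-.08),.40]:
    bot.servo_line(push(y),q(y),velocity=.06)
    o=get_obs(); f=np.array(o["wrist_force"])-f0; print(round(y,2),f.round(1))
    if np.linalg.norm(f)>20: print('stop');break
for n in("top","side"):
    c=vision.read_camera(n); cv2.imwrite(f"pics/{n}3.png",c["frame"][:,:,::-1])
t=cv2.imread("pics/top3.png");s=cv2.imread("pics/side3.png")
cv2.imwrite("pics/b3.png",np.hstack([cv2.resize(t[135:305,285:455],(400,400)),cv2.resize(s[220:390,200:370],(400,400))]))
print(o["time_s"])
E
```

```text
1.2 [ 0.1 -0.1 -0. ]
1.12 [-0.1 -0.7  0.4]
1.04 [ 0.2 -1.4 -1.1]
0.96 [ 1.4 -0.8 -0.2]
0.88 [ 0.1 -0.5  0.3]
0.8 [ 0.7 -1.   0.7]
0.72 [ 1.1 -0.5  0.5]
0.64 [ 1.4 -0.1  1.2]
0.56 [ 0.7 -1.1 -0.8]
0.48 [-1.1 -1.8  0. ]
0.4 [ 0.7 -0.6  0.7]
24.975
```

View pics/b3.png

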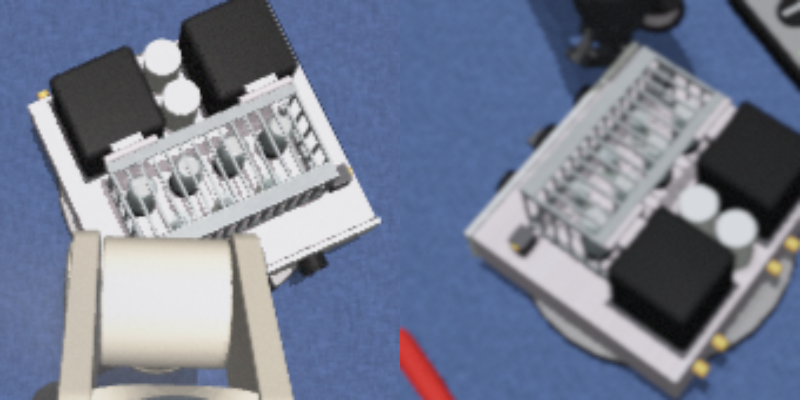

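The amplifier has followed to a yaw of about 0.4: in the top view the face corner is at (380,220) and one knob at (313,262). That was my last picture, so from here I'll go by force and numbers and creep into the stop.

```bash
python3 - <<'E'
from h import *
from workcell import bot, get_obs
y=.40; pk=0
while y>.24:
    y-=.01
    bot.servo_line(push(y),q(y),velocity=.02); bot.dwell(.05)
    o=get_obs(); f=o["wrist_force"]; n=-(f[0]*np.cos(y)+f[1]*np.sin(y))
    print(round(y,2),round(n,1),end=' | ')
    pk=max(pk,n)
    if pk>4 and n<pk-4: print('drop');break
    if n>20: print('limit');break
print(o["time_s"])
E
```

```text
0.39 -0.0 | 0.38 -0.1 | 0.37 0.2 | 0.36 0.5 | 0.35 -0.4 | 0.34 -0.4 | 0.33 -0.7 | 0.32 0.3 | 0.31 -0.1 | 0.3 0.4 | 0.29 3.3 | 0.28 5.0 | 0.27 5.2 | 0.26 4.7 | 0.25 4.6 | 0.24 5.0 | 29.875
```

The resistance starts at 0.29, but there's no clear snap. I'll back off, clear the view, and measure the pointer and amplifier directions numerically.

```bash
cat >> h.py <<'E'
def proj(c,X): v=P(c)@np.r_[X,1]; return v[:2]/v[2]
def measure(tag):
    from workcell import vision
    ct=vision.read_camera("top");cs=vision.read_camera("side"); im=ct["frame"]; cv2.imwrite(f"pics/{tag}.png",im[:,:,::-1])
    # pointer: non-blue arc samples on circles around the axis at bench level
    for r in(.158,.164,.170):
        A=np.arange(-.3,.9,.01); ok=[]
        for a in A:
            u,v=proj(ct,np.r_[C-r*np.array([np.cos(a),np.sin(a)]),.006]).round().astype(int); R,G,B=im[v,u].astype(int)
            ok.append(B-R<25)
        s=A[np.array(ok)]; print('ptr r',r,s.round(2).tolist())
    # white cans: bright round blobs, matched near the amp axis at z .141
    for nm,c in(('top',ct),('side',cs)):
        g=cv2.cvtColor(c["frame"],cv2.COLOR_RGB2GRAY); u0,v0=proj(c,np.r_[C,.141]).astype(int)
        x0,y0=u0-70,v0-70; roi=cv2.resize(g[y0:y0+140,x0:x0+140],None,fx=4,fy=4,interpolation=cv2.INTER_CUBIC)
        h=cv2.HoughCircles(cv2.medianBlur(roi,5),cv2.HOUGH_GRADIENT,1,25,param1=120,param2=22,minRadius=22,maxRadius=48)
        for x,y,r in (h[0][:12] if h is not None else []):
            px=(x/4+x0-.4,y/4+y0-.4); d=plane(c,px,.141)[:2]-C
            if np.mean(roi[int(y)-8:int(y)+8,int(x)-8:int(x)+8])>190 and .03<np.hypot(*d)<.11: print(nm,'can',np.round(px,1),'rad',r/4,'dist',np.hypot(*d).round(4),'yaw',np.arctan2(d[1],d[0]).round(3))
E
python3 - <<'E'
from h import *
from workcell import bot, get_obs
p=push(.24,.03); bot.servo_line(p,velocity=.1); bot.servo_line([p[0],p[1],.27],velocity=.25)
j=list(get_obs()["joint_pos"]); j[0]-=1.0; bot.goto_joints(j)
measure('m1'); print(get_obs()["time_s"])
E
```

```text
ptr r 0.158 [0.24, 0.25, 0.26, 0.27, 0.28, 0.29, 0.3, 0.31, 0.32, 0.33, 0.34, 0.35, 0.36, 0.37, 0.8, 0.81, 0.82, 0.83, 0.84, 0.85, 0.86, 0.87, 0.88]
ptr r 0.164 [0.24, 0.25, 0.26, 0.27, 0.28, 0.29, 0.3, 0.31, 0.32, 0.33, 0.34, 0.35, 0.36, 0.37]
ptr r 0.17 [0.25, 0.26, 0.27, 0.28, 0.29, 0.3, 0.31, 0.32, 0.33, 0.34, 0.35, 0.36, 0.37]
top can [357. 157.] rad 8.1 dist 0.0918 yaw 0.282
top can [363.5 174.2] rad 8.45 dist 0.0504 yaw 0.263
top can [394.7 212.5] rad 9.325 dist 0.063 yaw -2.228
side can [339.7 319.2] rad 8.45 dist 0.0906 yaw 0.291
side can [325. 307.] rad 8.175 dist 0.0487 yaw 0.301
32.8833
  return _methods._mean(a, axis=axis, dtype=dtype,
  ret = ret.dtype.type(ret / rcount)
```

```bash
python3 - <<'E'
from h import *
from workcell import vision, get_obs
ct=vision.read_camera("top");cs=vision.read_camera("side")
f=lambda a:np.arctan2(a[1],a[0]).round(3)
def rep(c,L,R):
    a,b=plane(c,L,.141)[:2],plane(c,R,.141)[:2]; print(f(a-C),f(b-C),'line',f(a-b))
k=400/170
T=lambda p:(p[0]/k+285-.3,p[1]/k+135-.3);S=lambda p:((p[0]-400)/k+200-.3,p[1]/k+220-.3)
print('finger at .40:');rep(ct,T((162,58)),T((181,99)));rep(cs,S((738,228)),S((699,204)))
print('now:');rep(ct,(357,157),(363.5,174.2));rep(cs,(339.7,319.2),(325,307))
E
```

```text
finger at .40:
0.381 0.383 line 0.379
0.394 0.371 line 0.422
now:
0.282 0.262 line 0.307
0.291 0.301 line 0.278
```

With the finger at 0.40 the amplifier sat at 0.385. The finger then went to 0.24, and after release the amplifier sprang back to about 0.285–0.30, next to the pointer at 0.305. So it is centred in its stop. One last check on the bystanders before handing in.

```bash
python3 - <<'E'
import cv2,numpy as np
a=cv2.imread("pics/top0.png").astype(int);b=cv2.imread("pics/m1.png").astype(int)
for n,(x0,x1,y0,y1) in dict(mm=(235,290,215,305),reel=(293,330,293,330),tin=(470,510,242,280),drv=(455,492,138,228)).items():
    m=[]
    for im in(a,b):
        s=im[y0:y1,x0:x1]; k=(s[...,0]-s[...,2])<25; ys,xs=np.nonzero(k); m.append((xs.mean().round(1),ys.mean().round(1),k.sum()))
    print(n,m)
E
```

```text
mm [(np.float64(26.5), np.float64(46.9), np.int64(2692)), (np.float64(26.5), np.float64(46.9), np.int64(2689))]
reel [(np.float64(17.7), np.float64(17.7), np.int64(612)), (np.float64(17.7), np.float64(17.7), np.int64(611))]
tin [(np.float64(18.9), np.float64(18.5), np.int64(784)), (np.float64(18.9), np.float64(18.5), np.int64(786))]
drv [(np.float64(19.9), np.float64(56.9), np.int64(608)), (np.float64(19.9), np.float64(56.9), np.int64(609))]
```

```bash
python3 -c "
from workcell import hand_in
print(hand_in())"
```

```text
the job is handed in; nothing more can be done
None
```

I've handed the job in: the cage is snapped shut on its hard stop (highest press reading about 29 N), the amplifier rests in its front stop within about 0.02 rad by camera, and the bystanders haven't moved; no verdict came back.

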